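# Call the loader and point out the first and the last carton

## Task

Call the loader by pressing the call button with the fingertips, then show the loading order: point straight down at the middle of the label on the tallest of the three cartons, fingertips about three centimetres above it, and keep still there for two seconds; then point in the same way at the label on the lowest carton for two seconds and finish there, still pointing. Do not touch or shift the cartons, do not point at the label of the middle-height carton, and leave the tape roll, marker and bottle where they are.

Things in the scene. Friction and masses are not known exactly. Their poses are not given: they have to be found in the camera images.
- carton_tall: Closed brown cardboard carton, loose, 180 mm along its x by 140 mm along its y and 160 mm high (the tallest of the three, which are otherwise alike); a white label lies on its top. Origin: centre of its underside, z up.
- carton_middle: Closed brown cardboard carton, loose, 180 mm along its x by 140 mm along its y and 115 mm high (the middle one in height of the three, which are otherwise alike); a white label lies on its top, and a tape roll lies on the other end. Origin: centre of its underside, z up.
- carton_low: Closed brown cardboard carton, loose, 180 mm along its x by 140 mm along its y and 70 mm high (the lowest of the three, which are otherwise alike); a white label lies on its top, and a marker pen lies on the other end. Origin: centre of its underside, z up.
- label_tall (a point): Middle of the white label (80 mm along the carton's x, 100 mm along its y, flat paper with black bars) on the top face of the tallest carton: on the top surface, 160 mm above the carton's underside, 35 mm to the carton's -x side of its centre. Axes as the carton's, z up.
- label_middle (a point): Middle of the white label (80 mm along the carton's x, 100 mm along its y, flat paper with black bars) on the top face of the middle-height carton: on the top surface, 115 mm above the carton's underside, 35 mm to the carton's -x side of its centre. Axes as the carton's, z up.
- label_low (a point): Middle of the white label (80 mm along the carton's x, 100 mm along its y, flat paper with black bars) on the top face of the lowest carton: on the top surface, 70 mm above the carton's underside, 35 mm to the carton's -x side of its centre. Axes as the carton's, z up.
- call_button (a joint): Travel of the call button's cap: 0 m when up, 0.006 m when fully down; straight down, sprung, takes about 5 N to bottom and comes up again by itself. It counts as pressed beyond 0.004 m.
- call_button_top (a point): Centre of the top face of the call button's round grey cap (40 mm in diameter) in a black round rim on a fixed white call box (90 mm square, 45 mm high) on the table, to the robot's left of the cartons; 67 mm above the table when up; moves down with the cap.
- tape_roll: Roll of brown parcel tape, ring 80 mm outside, 56 mm inside, 48 mm high, loose, lying flat on top of the middle-height carton. Origin: centre of its underside.
- marker: Black marker pen, 115 mm long, 15 mm thick, loose, lying on top of the lowest carton. Origin: on its underside, 10 mm towards the cap (+x) from mid-length; x along the pen.
- water_bottle: Half-litre water bottle, 66 mm in diameter, 200 mm high, loose, standing on the table behind the cartons (far side from the robot). Origin: centre of its underside.
There are look-alikes about, which are no part of the job. What is shaped like the carton_tall but turquoise is not meant.

How it is judged:
By the outcome, as a careful person would: the job done as asked, in the order asked, and still so for the second after the job is handed in, with the robot touching nothing.
It also fails if it takes over 59 s, if anything falls off the work surface, if the arm or the gripper's body presses on something with over 40 N, if the wrist force passes 120 N, or if a joint passes its speed limit or range.

## Robot

A 7-joint arm with a two-finger parallel gripper is mounted at the origin on the work surface. World frame = base frame: x ahead of the robot, y to its left, z up, the work surface at z = 0. Lengths are in m, angles in rad, forces in N, time in s.
With the tool pointing down it reaches from about 0.425 to 0.825 m from the base axis. Payload 3.6 kg.
Tool frame: the origin (TCP) lies between the finger pads, 19 mm behind the fingertips; this is the grasp point; z points along the fingers, y is the line along which they close (so a half turn about z gives the same grasp; the last joint's range is limited). The gripper opens to 85 mm and grips with 20 to 120 N. Pads are 22 mm wide; open, the fingers measure 114 mm over their backs; the gripper's body (76 mm by 85 mm) begins 54 mm behind the grasp point. The pads swing forward as they close: fully open they stand 13 mm farther back than shut.
Start: joints at [-0.026, 0.615, -0.013, 1.423, 0.008, 1.103, -0.04], TCP at [0.65, 0, 0.25] pointing down, gripper open.
Joint ranges: [-3.12, 3.12], [-0.3, 2.06], [-1.34, 1.32], [0.26, 2.42], [-1.36, 4.5], [0.01, 1.98], [-2.84, 2.84]. Speed limits (rad/s): [2.79, 2.79, 3.14, 3.14, 3.14, 3.14, 3.14].

## Interface

Orientations are given as a unit quaternion [x, y, z, w].
In Python, from station import arm, snapshot, camera_info, ticket gives the robot as it stands. Calls block until the motion is done:
- arm.movep(position, orientation): joint-space move of the TCP to a pose.
- arm.line_to(position, velocity=0.15, ori=None): straight line of the TCP; ori=None keeps the orientation; velocity is the mean speed in m/s.
- arm.move_j(angles): joint-space move.
- arm.move_gripper(opening, effort=None): opening from 0.0 (shut) to 1.0 (fully open); effort is the grip in N (None keeps the last); returns when the fingers have stopped.
- arm.pause(seconds).
- arm.ik(position, orientation): joint angles nearest the present ones, or None.
- snapshot(name): name is "scene" or "side" or "wrist"; returns the picture (400x640x3 uint8, blue, green, red); there is no depth.
- camera_info(name): a dict with "fx", "fy", "cx", "cy" (pixels), "R" (3x3) and "t" (3): a world point X has camera coordinates R X + t; the wrist camera has in their place "T_tool_cam" (4x4, takes a point from camera to tool coordinates, whose origin is the TCP and whose axes are the flange's). Camera axes: x right, y down, z forward; pixel columns grow to the right and rows downward; lengths in m; the calibration is good to about 2 mm. A picture is of the moment at which its call begins: read the wrist's pose just before it. camera_info takes no time and is no camera call.
A pose or a line that the arm cannot do raises arm.MotionError and nothing moves.
- ticket.finish_job(): hands the job in; it is judged then, once.
Readings, each from a call of its own:
- arm.read_time(): time.
- arm.read_joint_positions(): joint angles.
- arm.read_dq(): joint speeds.
- arm.read_effort(): joint torques, N m.
- arm.read_tool_pos(): TCP position.
- arm.read_eef_rot(): TCP orientation.
- arm.read_ft_force(): force on the tool from outside, world axes, zero at the start.
- arm.read_wrist_torque(): the same for the moment, N m.
- arm.read_opening(): opening from 0.0 (shut) to 1.0 (fully open).
- arm.read_finger_force(): force on a finger pad.
Only numpy, scipy, OpenCV 4.12 (cv2) and the standard library are available. Lean on these libraries where they do the work, as an engineer would, in place of code of your own. Each camera call takes 0.05 s, during which the arm holds its last target. There are 200 camera calls.

## Working session

There is one attempt and no reset: what is moved stays moved. The work goes in short steps, each a Python script; the robot and the scene stay as the last script left them, time stands still between calls to the robot, and variables do not carry over. Pictures are saved under pics/ and viewed, at most 10 in all, crops included, and the job is handed in when it is done.

```bash
mkdir -p pics; python3 - <<'E'
from station import arm, snapshot, camera_info
import cv2
for n in ("scene","side"):
    cv2.imwrite(f"pics/{n}0.png",snapshot(n)); i=camera_info(n); print(n,i)
print(arm.read_eef_rot(),arm.read_time())
E
```

```text
scene {'fx': 395.152357087611, 'fy': 395.152357087611, 'cx': 318.8764131573475, 'cy': 203.72417952375937, 'R': array([[ 0.41280886,  0.91078062,  0.00821682],
       [ 0.72342596, -0.32238299, -0.61051134],
       [-0.55339293,  0.25796875, -0.79196489]]), 't': array([-0.14871275, -0.35982204,  1.67360774])}
side {'fx': 508.4059555332154, 'fy': 508.4059555332154, 'cx': 317.77593086066804, 'cy': 203.08934017700903, 'R': array([[ 0.84561221, -0.53364029, -0.01296283],
       [-0.38880771, -0.59910674, -0.69992833],
       [ 0.36574384,  0.59690799, -0.71409544]]), 't': array([-0.53083649,  0.23173934,  1.41943845])}
[ 0.70705329  0.7071593  -0.00083332 -0.00082574] 0.1
```

View pics/scene0.png

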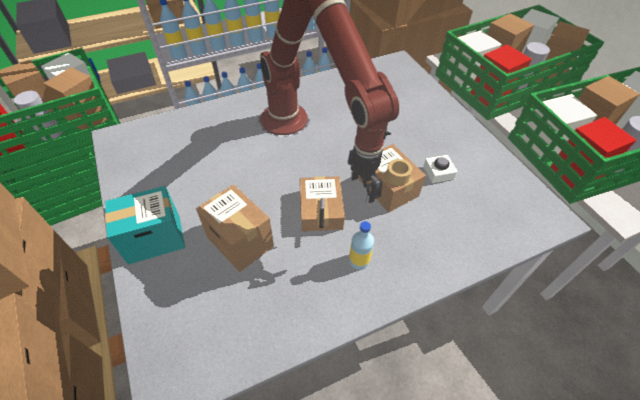

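View pics/side0.png

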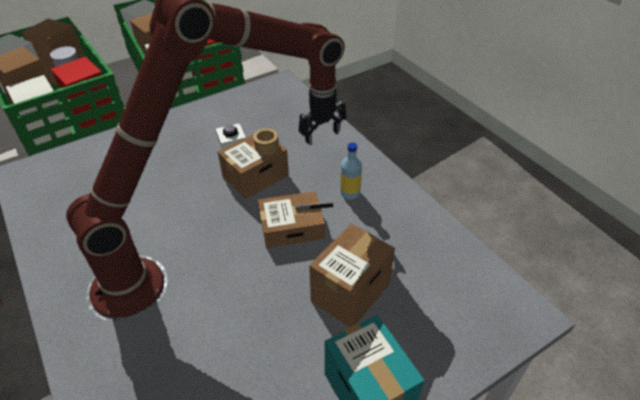

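The scene view shows the tall carton's label at about (222,205), the low one's at (320,188) and the button at (442,163). In the side view they are at (343,265), (279,213) and (231,131). I'll measure all three in both views.

```bash
cat > h.py <<'E'
import cv2, numpy as np
from station import arm, snapshot, camera_info
def cast(n,uv,z):
    i=camera_info(n); uv=np.asarray(uv,float).reshape(-1,2); R,t=i["R"],i["t"]
    d=np.c_[(uv[:,0]-i["cx"])/i["fx"],(uv[:,1]-i["cy"])/i["fy"],np.ones(len(uv))]@R
    c=-R.T@t
    return c+d*((z-c[2])/d[:,2])[:,None]
E
python3 - <<'E'
from h import *
S={"scene":{"tall":(222,205,.16),"low":(320,188,.07),"mid":(388,160,.115)},"side":{"tall":(343,265,.16),"low":(279,213,.07),"mid":(243,155,.115)}}
tiles=[]
for n in S:
    im=cv2.imread(f"pics/{n}0.png"); hsv=cv2.cvtColor(im,cv2.COLOR_BGR2HSV)
    m=cv2.inRange(hsv,(0,0,150),(179,70,255))
    for k,(u,v,z) in S[n].items():
        w=np.zeros_like(m); cv2.circle(w,(u,v),28,255,-1)
        mm=cv2.morphologyEx(m&w,cv2.MORPH_CLOSE,np.ones((3,3)))
        c=max(cv2.findContours(mm,cv2.RETR_EXTERNAL,cv2.CHAIN_APPROX_NONE)[0],key=cv2.contourArea)
        P=cast(n,cv2.convexHull(c),z)[:,:2]
        (ctr,sz,a)=cv2.minAreaRect((P*1000).astype(np.float32))
        print(n,k,np.round(ctr,1),np.round(sz,1),round(a,1), cv2.boundingRect(c))
    u,v=((442,163) if n=="scene" else (231,131))
    cr=im[v-25:v+25,u-30:u+30]
    g=cv2.cvtColor(cr,cv2.COLOR_BGR2GRAY)
    tiles.append(cv2.resize(cr,None,fx=6,fy=6,interpolation=0))
    d=(g<75).astype(np.uint8); q,_,st,ce=cv2.connectedComponentsWithStats(d)
    for j in range(1,q):
        if st[j,4]>30: p=ce[j]+(u-30,v-25); print(n,"dark",st[j],p,cast(n,p,.058)[0])
cv2.imwrite("pics/btn.png",np.hstack(tiles))
E
```

```text
scene tall [ 442.7 -378.7] [159.2 171.9] 18.7 (194, 177, 56, 47)
scene low [429.1 -29.5] [172.1 184.9] 31.1 (292, 160, 55, 48)
scene mid [443.9 245.4] [156.8 172.3] 81.9 (374, 133, 43, 40)
scene dark [23 22 13 10 40] [439.85  165.775] [0.53521718 0.40264386 0.058     ]
side tall [ 477.7 -363.8] [ 84.5 102.5] 18.9 (319, 245, 48, 41)
side low [464.7 -42.2] [106.5  84.4] 69.2 (263, 199, 33, 29)
side mid [474.8 206.3] [ 85.8 107.7] 8.0 (224, 142, 37, 26)
side dark [23 22 14  9 75] [230.73333333 132.98666667] [0.51554085 0.39997642 0.058     ]
side dark [54 36  6 13 46] [257.95652174 147.30434783] [0.55961799 0.27589709 0.058     ]
```

View pics/btn.png

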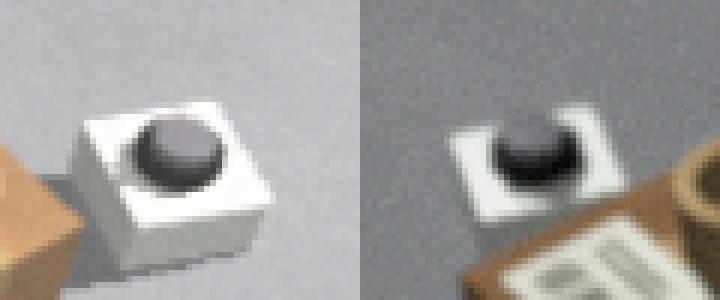

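```bash
python3 - <<'E'
from h import *
print(cast("scene",(442,161.5),.067),cast("side",(230.2,128),.067))
print("tape",cast("scene",(401,169),.163),cast("side",(265,136),.163))
im=cv2.imread("pics/scene0.png"); hsv=cv2.cvtColor(im,cv2.COLOR_BGR2HSV)
for th in (195,210):
  m=cv2.inRange(hsv,(0,0,th),(179,60,255))
  for k,(u,v,z) in {"tall":(222,205,.16),"low":(320,188,.07),"mid":(388,160,.115)}.items():
    w=np.zeros_like(m); cv2.circle(w,(u,v),27,255,-1)
    mm=cv2.morphologyEx(m&w,cv2.MORPH_CLOSE,np.ones((3,3)))
    c=max(cv2.findContours(mm,cv2.RETR_EXTERNAL,cv2.CHAIN_APPROX_NONE)[0],key=cv2.contourArea)
    print(th,k,[np.round(x,1) for x in cv2.minAreaRect((cast("scene",cv2.convexHull(c),z)[:,:2]*1000).astype(np.float32))])
E
```

```text
[[0.52682978 0.41519621 0.067     ]] [[0.52238322 0.41596264 0.067     ]]
tape [[0.56714578 0.19718012 0.163     ]] [[0.55373312 0.19416198 0.163     ]]
195 tall [array([ 469.8, -367.5]), array([ 98.6, 102.3]), np.float64(18.7)]
195 low [array([475.6, -47.1]), array([103. , 137.9]), np.float64(69.7)]
195 mid [array([469.1, 205.7]), array([ 71.3, 110.6]), np.float64(16.8)]
210 tall [array([ 476.1, -365.4]), array([ 85.4, 102.3]), np.float64(18.7)]
210 low [array([458.7, -40.8]), array([103. ,  98.6]), np.float64(70.4)]
210 mid [array([470.6, 206.6]), array([ 67.9, 109.8]), np.float64(16.8)]
```

```bash
python3 - <<'E'
from h import *
q=[.70710678,.70710678,0,0]
arm.move_gripper(0.0)
arm.movep([.5245,.4155,.20],q); print(arm.read_time())
arm.line_to([.5245,.4155,.095],.12)
for z in (.0855,.0805,.0795):
    arm.line_to([.5245,.4155,z],.03); print(z,arm.read_tool_pos(),arm.read_ft_force(),arm.read_finger_force())
arm.pause(.2); print(arm.read_ft_force(),arm.read_opening(),arm.read_time())
cv2.imwrite("pics/press.png",snapshot("wrist"))
cv2.imwrite("pics/pscene.png",cv2.resize(snapshot("side")[60:220,140:380],None,fx=3,fy=3))
E
```

```text
2.475
0.0855 [0.52454775 0.41553199 0.0856386 ] [-0.61728962  0.68755329  1.43629065] 0.7300361059606075
0.0805 [0.52468902 0.4156942  0.08085796] [-0.52278638 -0.37484255  4.19822885] 2.112726140767336
0.0795 [0.52470215 0.41570671 0.07993804] [-0.87075931 -0.41208288  6.11286963] 2.550588995218277
[ 0.7150227  -0.44342022  5.25390734] -0.0027468108689648768 4.7333
```

View pics/press.png

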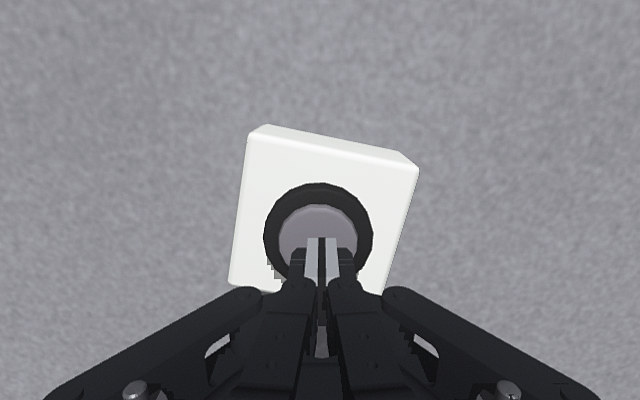

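The wrist view shows the fingertips on the grey cap, centred at about (318,235), and the force is about 5 N. I'll press slightly further to confirm it bottoms out, then lift, move above the tall carton and look.

```bash
cat >> h.py <<'E'
from scipy.spatial.transform import Rotation
def label(top,guess,name,r):
    """wrist picture -> label rectangle (mm) on plane z=top"""
    p=arm.read_tool_pos(); Rt=Rotation.from_quat(arm.read_eef_rot()).as_matrix(); im=snapshot("wrist"); cv2.imwrite(name,im)
    i=camera_info("wrist"); T=i["T_tool_cam"]; R=Rt@T[:3,:3]; c=Rt@T[:3,3]+p
    hsv=cv2.cvtColor(im,cv2.COLOR_BGR2HSV); m=cv2.inRange(hsv,(0,0,190),(179,50,255))
    g=R.T@(np.array([*guess,top])-c); print("guess px",g[0]/g[2]*i["fx"]+i["cx"],g[1]/g[2]*i["fy"]+i["cy"])
    m=cv2.morphologyEx(m,cv2.MORPH_CLOSE,np.ones((5,5)))
    for k in cv2.findContours(m,cv2.RETR_EXTERNAL,cv2.CHAIN_APPROX_NONE)[0]:
        if cv2.contourArea(k)<2000: continue
        k=cv2.convexHull(k).reshape(-1,2)
        d=np.c_[(k[:,0]-i["cx"])/i["fx"],(k[:,1]-i["cy"])/i["fy"],np.ones(len(k))]@R.T
        P=c+d*((top-c[2])/d[:,2])[:,None]
        print([np.round(x,1) for x in cv2.minAreaRect((P[:,:2]*1000).astype(np.float32))],k.min(0),k.max(0))
E
python3 - <<'E'
from h import *
q=[.70710678,.70710678,0,0]
arm.line_to([.5245,.4155,.0783],.03); arm.pause(.2); print(arm.read_tool_pos(),arm.read_ft_force())
arm.line_to([.5245,.4155,.35],.25); print(arm.read_ft_force())
arm.movep([.477-.09,-.3645,.36],q); arm.pause(.2)
label(.16,(.477,-.3645),"pics/w1.png",0); print(arm.read_time())
E
```

```text
[0.52473028 0.41566845 0.07982017] [-2.09461263 -2.54568788 10.082036  ]
[0.01325801 0.4079081  0.2095772 ]
guess px 407.7436311941501 167.98522383501825
[array([ 480.9, -365.6]), array([ 80.5, 100.9]), np.float64(19.4)] [360 109] [460 223]
9.5583
```

View pics/w1.png

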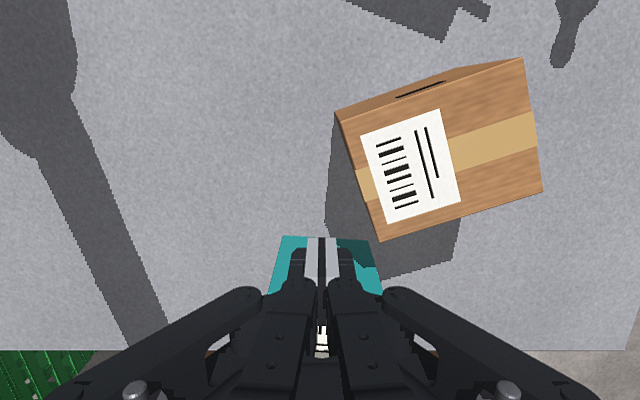

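The button bottomed out at 10 N and has been released. The tall carton's label fills (360..460, 109..223). It measures 80.5 x 100.9 mm, which matches the given size, and its centre is (0.481,-0.3655). I'll point there, then look at the low carton from its -y side.

```bash
python3 - <<'E'
from h import *
q=[.70710678,.70710678,0,0]
arm.movep([.481,-.3655,.30],q)
arm.line_to([.481,-.3655,.209],.1); arm.pause(.3); print(arm.read_tool_pos(),arm.read_eef_rot(),arm.read_time())
arm.pause(2.4); print(arm.read_tool_pos(),arm.read_time())
arm.line_to([.481,-.3655,.33],.2)
arm.movep([.462,-.13,.30],q); arm.pause(.2)
label(.07,(.462,-.042),"pics/w2.png",0); print(arm.read_time())
E
```

```text
[ 0.4811518  -0.36557765  0.20935511] [7.07081181e-01 7.07132294e-01 7.38120013e-05 3.42833000e-04] 11.4417
[ 0.48099639 -0.36550327  0.20901388] 13.8417
guess px 319.82330057613154 75.29082316515796
[array([467.2, -43.9]), array([100.9,  80.7]), np.float64(69.3)] [274  11] [380 136]
15.7917
```

View pics/w2.png

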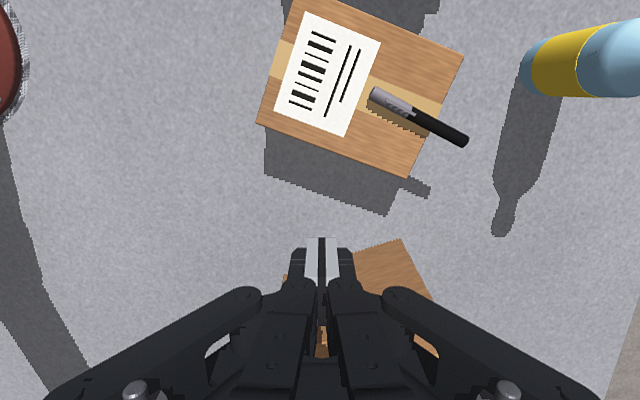

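The low carton's label fills (274..380, 11..136). It measures 100.9 x 80.7 mm, which also matches, and its centre is (0.467,-0.044).

```bash
python3 - <<'E'
from h import *
from station import ticket
q=[.70710678,.70710678,0,0]
arm.movep([.467,-.044,.22],q)
arm.line_to([.467,-.044,.119],.1); arm.pause(.3); print(arm.read_tool_pos(),arm.read_time())
arm.pause(2.6); print(arm.read_tool_pos(),arm.read_ft_force(),arm.read_time())
ticket.finish_job()
E
```

```text
[ 0.46716812 -0.04391872  0.1192995 ] 17.7917
[ 0.46703877 -0.04400025  0.11901143] [0.53887269 0.56139783 0.42587649] 20.3917
the job is handed in; nothing more can be done
```

I pressed the call button until it bottomed out, pointed at the tall carton's label for just over two seconds, then at the low carton's label, and handed the job in still pointing there, at 20.4 s of robot time.

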